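# Turn up the shelf light by tracing the touch strip

## Task

Turn the shelf light up to full: with the closed fingertips pointing down, lightly trace the black touch strip of the round dimmer from its smallest yellow dot to its largest, touching every dot in turn and the strip between them, without pushing the strip down to its stop. Then take the hand away so that the strip springs back up. Leave the red off key and everything else on the shelf alone.

Things in the scene. Friction and masses are not known exactly. Their poses are not given: they have to be found in the camera images.
- dimmer: the round touch dimmer, fixed to the shelf: a white disc 196 mm across with a thin wooden foot band (201 mm), top face 35 mm above the shelf. Origin: centre of its underside, z up. A black horseshoe-shaped touch strip is mounted on it, centred on the disc's axis: centre line 75 mm in radius, 34 mm wide. The middle of the horseshoe is on the +x side, its opening on the -x side
- strip (a joint): how far the black touch strip is pressed down (m): 0 = up at rest, 0.010 = at its bottom stop. The whole strip goes down in one piece on a spring: about 1 N starts it and each further millimetre takes 0.5 N (about 6 N at the stop). At rest its flat top is 47 mm above the shelf, 12 mm proud of the white disc. It springs back when let go
- dot0_top (a point): centre of the top of raised yellow dot number 1 of 5, 16 mm across (the smallest, at one end of the strip), on the strip's centre line. Its flat yellow face differs in size from dot to dot, but in the middle of each rises the same blunt cone, 16 mm across with gentle flanks, its top 2.2 mm above the strip's top face (49.2 mm above the shelf at rest); moves with the strip. Neighbouring dots are 45 mm apart along the arc
- dot0 (a joint): how far dot 1 is pressed into the strip (m): 0 = up, 0.0012 = fully in (about 1.4 N; 0.4 N starts it); it springs back when let go, and still stands 1 mm proud when fully in
- dot1_top (a point): centre of the top of raised yellow dot number 2 of 5, 20 mm across, on the strip's centre line. Its flat yellow face differs in size from dot to dot, but in the middle of each rises the same blunt cone, 16 mm across with gentle flanks, its top 2.2 mm above the strip's top face (49.2 mm above the shelf at rest); moves with the strip. Neighbouring dots are 45 mm apart along the arc
- dot1 (a joint): how far dot 2 is pressed into the strip (m): 0 = up, 0.0012 = fully in (about 1.4 N; 0.4 N starts it); it springs back when let go, and still stands 1 mm proud when fully in
- dot2_top (a point): centre of the top of raised yellow dot number 3 of 5, 24 mm across, on the strip's centre line. Its flat yellow face differs in size from dot to dot, but in the middle of each rises the same blunt cone, 16 mm across with gentle flanks, its top 2.2 mm above the strip's top face (49.2 mm above the shelf at rest); moves with the strip. Neighbouring dots are 45 mm apart along the arc
- dot2 (a joint): how far dot 3 is pressed into the strip (m): 0 = up, 0.0012 = fully in (about 1.4 N; 0.4 N starts it); it springs back when let go, and still stands 1 mm proud when fully in
- dot3_top (a point): centre of the top of raised yellow dot number 4 of 5, 28 mm across, on the strip's centre line. Its flat yellow face differs in size from dot to dot, but in the middle of each rises the same blunt cone, 16 mm across with gentle flanks, its top 2.2 mm above the strip's top face (49.2 mm above the shelf at rest); moves with the strip. Neighbouring dots are 45 mm apart along the arc
- dot3 (a joint): how far dot 4 is pressed into the strip (m): 0 = up, 0.0012 = fully in (about 1.4 N; 0.4 N starts it); it springs back when let go, and still stands 1 mm proud when fully in
- dot4_top (a point): centre of the top of raised yellow dot number 5 of 5, 32 mm across (the largest, at the other end of the strip), on the strip's centre line. Its flat yellow face differs in size from dot to dot, but in the middle of each rises the same blunt cone, 16 mm across with gentle flanks, its top 2.2 mm above the strip's top face (49.2 mm above the shelf at rest); moves with the strip. Neighbouring dots are 45 mm apart along the arc
- dot4 (a joint): how far dot 5 is pressed into the strip (m): 0 = up, 0.0012 = fully in (about 1.4 N; 0.4 N starts it); it springs back when let go, and still stands 1 mm proud when fully in
- mid0 (a point): point on the bare black strip half-way along the arc between dots 1 and 2, on its top face and centre line
- mid1 (a point): point on the bare black strip half-way along the arc between dots 2 and 3, on its top face and centre line
- mid2 (a point): point on the bare black strip half-way along the arc between dots 3 and 4, on its top face and centre line
- mid3 (a point): point on the bare black strip half-way along the arc between dots 4 and 5, on its top face and centre line
- off_key (a joint): the small red off key (24 mm across) in a grey ring, its top 44 mm above the shelf, at the centre of the dimmer: 0 = up, 0.004 m = fully pressed. Leave it alone
- funnel_stand: wooden stand, 160 x 170 mm, with a stainless funnel, 270 mm high in all, fixed. Origin: centre of its underside
- jar: empty glass jar, 72 mm across, 105 mm high, loose, standing on the stand's 18 mm base under the funnel. Origin: centre of its underside
- timer: black egg timer, 72 mm across, 65 mm high, loose. Origin: centre of its underside
- scoop: copper scoop, loose: cup 54 mm across and 30 mm high, flat handle reaching 119 mm to its -x. Origin: centre of the cup's underside
- pot: white stoneware pot, 120 mm across, 100 mm high, loose. Origin: centre of its underside
- pot_lid: loose lid lying on the pot, 116 mm across, 39 mm high with its knob. Origin: centre of its underside
- mug: blue mug, 80 mm across, 90 mm high, loose, handle to its +y. Origin: centre of its underside
Things that resemble listed ones, but are neither listed nor needed, are in the scene too. Several things have the shape of the dimmer; the one meant has the colours described above.

How it is judged:
By the outcome, as a careful person would: the job done as asked, in the order asked, and still so for the second after the job is handed in, with the robot touching nothing.
It also fails if it takes over 51 s, if anything falls off the work surface, if the arm or the gripper's body presses on something with over 40 N, if the wrist force passes 120 N, or if a joint passes its speed limit or range.

## Robot

A 6-joint arm with a two-finger parallel gripper is mounted at the origin on the work surface. World frame = base frame: x ahead of the robot, y to its left, z up, the work surface at z = 0. Lengths are in m, angles in rad, forces in N, time in s.
With the tool pointing down it reaches from about 0.4 to 0.825 m from the base axis. Payload 7 kg.
Tool frame: the origin (TCP) lies midway between the tips of the shut fingers; the grasp point (between the pads) lies arm.pinch_z behind it (arm.pinch_z is the distance from the TCP to the grasp point, in m); z points along the fingers, y is the line along which they close (so a half turn about z gives the same grasp; the last joint's range is limited). The gripper opens to 85 mm and grips with 20 to 120 N. Pads are 22 mm wide; open, the fingers measure 114 mm over their backs; the gripper's body (76 mm by 85 mm) begins 54 mm behind the grasp point. The pads swing forward as they close: fully open they stand 13 mm farther back than shut.
Start: joints at [-0.909, 0.359, 0.012, 0, -1.224, -0.288], TCP at [0.246, -0.628, 0.231] pointing down, gripper open.
Joint ranges: [-3.07, 3.07], [-1.43, 2.12], [-1.02, 1.25], [-3.03, 1.67], [-3.05, -0], [-3.03, 3.03]. Speed limits (rad/s): [2.39, 2.39, 3.01, 3.14, 3.14, 3.14].

## Interface

Orientations are given as a rotation vector (axis times angle).
In Python, from station import arm, optics, job gives the robot as it stands.
- The arm moves only by the tool carry_out, never from a script. Its argument "increments" is a list of rows, each an object with "offset": the shift along the tool's x, y, z in mm, a list of three; "dr": the turn, a rotation vector about the tool's x, y, z in degrees, a list of three; "hand": the opening, from 0 (shut) to 1 (fully open). A call has 1 to 12 rows; each row is the pose to reach, as a shift and turn from the pose commanded when the call began, along the tool's axes at that moment; what a row does not reach only later rows make up. A row lasts 1/12 s, in which the tool goes at most 41.7 mm and 7.16 degrees, less where a joint would pass 70% of its speed; a pose out of reach is approached as far as the arm can. A call with a gripper value outside its range is refused whole. The fingers move at their own pace and stop on an object; the grip force is fixed at half the most. Time passes only in rows, so rows that repeat a pose let the fingers close. It gives the time, the measured TCP pose, the force, the opening and the grip force at its end, in the units of the state.
- arm.read_state(): the state, without advancing time (a new reading comes with each control period).
- optics.capture(name): name is "scene" or "side" or "wrist"; returns the picture (480x640x3 uint8, blue, green, red); there is no depth.
- optics.camera_params(name): a dict with "vertical_fov" (degrees; the focal length in pixels is half the picture's height over the tangent of half this angle, whatever the lens; pixels are square), "cx", "cy" (the principal point, pixels), "view" (4x4, takes a point from world to camera coordinates). Camera axes: x right, y down, z forward; pixel columns grow to the right and rows downward; lengths in m; the calibration is good to about 2 mm. A picture is of the moment at which its call begins: read the wrist's pose just before it. camera_params takes no time and is no camera call; for the wrist camera it gives the pose at the moment of the call.
- job.finish_job(): hands the job in; it is judged then, once.
The state is a dict: "time_s": time; "q": joint angles; "qvel": joint speeds; "tau": joint torques, N m; "position": TCP position; "eef_rot": TCP orientation; "wrist_force": force on the tool from outside, world axes, zero at the start; "moment": the same for the moment, N m; "opening": finger opening in m; "gripper_force": force on a finger pad.
Only numpy, scipy, OpenCV 4.12 (cv2) and the standard library are available. Lean on these libraries where they do the work, as an engineer would, in place of code of your own. Each camera call takes 0.05 s, during which the arm holds its last target. There are 200 camera calls.

## Working session

There is one attempt and no reset: what is moved stays moved. The work goes in short steps, Python scripts to look and compute and a tool call to move; the robot and the scene stay as the last step left them, time stands still between calls to the robot, and variables do not carry over. Pictures are saved under pics/ and viewed, at most 10 in all, crops included, and the job is handed in when it is done.

Besides the shell and the picture viewer there is one more tool, called after "Request:" as name(argument=value, ...) on one line, values as JSON. carry_out: Moves the arm, as the interface text tells. Its arguments: {"type":"object","properties":{"increments":{"type":"array"}},"required":["increments"]}

```bash
ls; mkdir -p pics; python3 - <<'E'
from station import arm, optics, job
import cv2,numpy as np
s=arm.read_state();print(s['time_s'],s['position'],s['eef_rot'],s['opening'],s['wrist_force'],arm.pinch_z)
a=optics.capture("scene");b=optics.capture("side")
cv2.imwrite("pics/scene.png",a);cv2.imwrite("pics/side.png",b)
for n in("scene","side","wrist"):
  p=optics.camera_params(n);print(n,p['vertical_fov'],p['cx'],p['cy'],np.round(p['view'],4).tolist(), [k for k in p])
E
```

```text
pics
0.0 [ 0.24627645 -0.62792372  0.23034418] [ 5.83501587e-01 -3.08644915e+00 -2.61709766e-03] 0.08578019093195616 [-0.35947405  0.29991146 -0.13086283] 0.0187
scene 51.41035854836758 326.82154540044786 243.72758891874412 [[0.2758, 0.9611, -0.016, -0.1784], [0.6628, -0.2022, -0.7209, -0.2969], [-0.6961, 0.1882, -0.6928, 1.5169], [0.0, 0.0, 0.0, 1.0]] ['vertical_fov', 'cx', 'cy', 'view']
side 45.291996478764325 320.1448482281379 239.8562107871273 [[-0.809, -0.5878, -0.0095, 0.4365], [-0.4469, 0.6254, -0.6396, 0.2792], [0.3819, -0.5132, -0.7686, 1.2936], [0.0, 0.0, 0.0, 1.0]] ['vertical_fov', 'cx', 'cy', 'view']
wrist 69.20127050670945 319.54993661843383 242.65031725213197 [[-0.3665, 0.9304, 0.0017, 0.6751], [0.8862, 0.3485, 0.3054, -0.038], [0.2835, 0.1134, -0.9522, 0.3799], [0.0, 0.0, 0.0, 1.0]] ['vertical_fov', 'cx', 'cy', 'view']
```

View pics/scene.png

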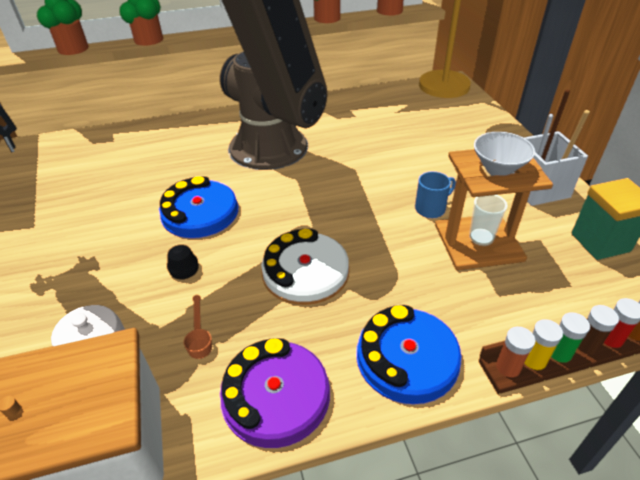

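View pics/side.png

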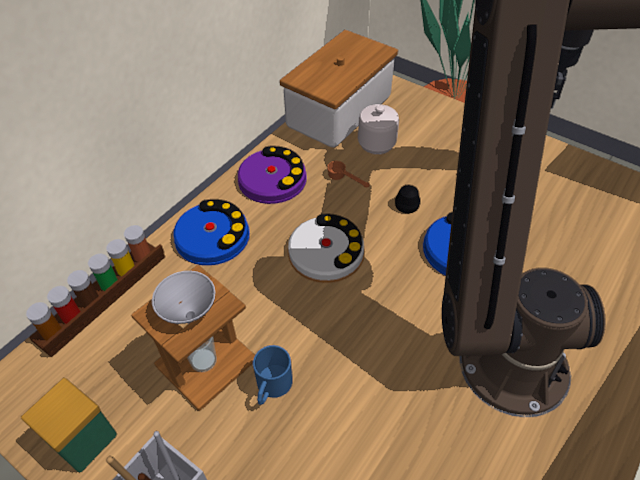

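The white dimmer is at scene (305,263) and side (325,245), partly in shadow. Its horseshoe opens away from the dots at scene (281,277)…(305,234). Next I measure its dots and key in both views.

```bash
cat > h.py <<'E'
import numpy as np,cv2
def ray(p,uv,z):
    f=240/np.tan(np.radians(p['vertical_fov'])/2);V=np.array(p['view']);R=V[:3,:3];c=-R.T@V[:3,3]
    d=R.T@np.array([(uv[0]-p['cx'])/f,(uv[1]-p['cy'])/f,1.]);return (c+d*(z-c[2])/d[2])[:2]
def blobs(img,roi,which,amin=6):
    x0,y0,x1,y1=roi;h=cv2.cvtColor(img[y0:y1,x0:x1],cv2.COLOR_BGR2HSV);H,S,V=cv2.split(h)
    m=((H>18)&(H<34)&(S>190)&(V>60)) if which=='y' else (((H<8)|(H>172))&(S>150)&(V>60))
    n,l,st,c=cv2.connectedComponentsWithStats(m.astype(np.uint8))
    return [(c[i]+[x0,y0],st[i,4]) for i in range(1,n) if st[i,4]>=amin]
E
python3 - <<'E'
from station import optics
from h import *
for n,r in(("scene",(258,222,352,303)),("side",(285,208,368,282))):
  p=optics.camera_params(n);im=cv2.imread(f"pics/{n}.png")
  for w,z in(('y',.048),('r',.044)):
    for c,a in blobs(im,r,w): print(n,w,np.round(c,1),a,np.round(ray(p,c,z),4))
a=cv2.imread("pics/scene.png")[215:310,250:360];b=cv2.imread("pics/side.png")[200:295,275:385]
cv2.imwrite("pics/c.png",cv2.resize(np.hstack([a,b]),None,fx=3.6,fy=3.6,interpolation=cv2.INTER_CUBIC))
E
```

```text
scene y [304.8 233.3] 122 [4.635e-01 1.000e-04]
scene y [286.6 237.5] 101 [ 0.4651 -0.0437]
scene y [273.7 248. ] 84 [ 0.4906 -0.0793]
scene y [271. 262.] 67 [ 0.532  -0.0939]
scene y [280.5 274.7] 50 [ 0.5752 -0.0818]
scene r [304.4 258.7] 67 [ 0.5397 -0.0202]
side y [327.1 218. ] 30 [ 0.5741 -0.0794]
side y [343.2 222.4] 41 [ 0.5307 -0.0914]
side y [353.4 232.8] 62 [ 0.4891 -0.077 ]
side y [354.1 246. ] 84 [ 0.4631 -0.0417]
side y [345.  257.8] 111 [0.4605 0.003 ]
side r [325.7 242. ] 55 [ 0.531  -0.0133]
```

View pics/c.png

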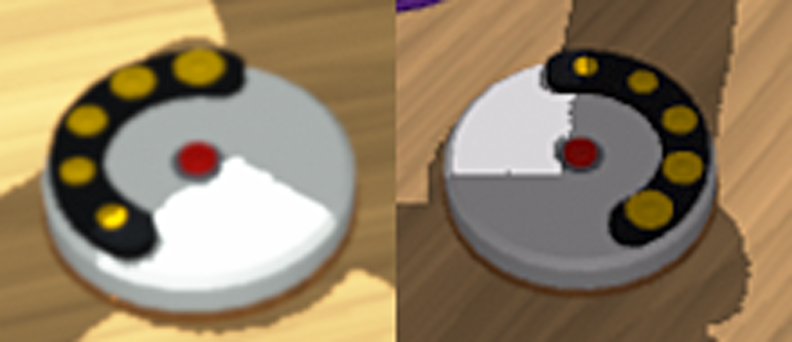

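```bash
python3 - <<'E'
from station import optics,arm
from h import *
from scipy.spatial.transform import Rotation as Ro
p=optics.camera_params("scene")
for uv,z in(((137,333),.15),((0,365),.15),((85,325),.12),((182,270),.03),((195,345),.02),((200,205),.035)): print(uv,np.round(ray(p,uv,z),3))
s=arm.read_state();R=Ro.from_rotvec(s['eef_rot']).as_matrix();V=optics.camera_params("wrist")['view'];V=np.array(V)
c=-V[:3,:3].T@V[:3,3];print("cam in tool",R.T@(c-s['position']),"cam axis in tool",R.T@V[2,:3])
print(R.round(3)); 
t=np.array([.535,-.017,.20])-s['position'];print("to centre",R.T@t*1000)
E
```

```text
(137, 333) [ 0.73  -0.353]
(0, 365) [ 0.731 -0.566]
(85, 325) [ 0.66  -0.451]
(182, 270) [ 0.481 -0.287]
(195, 345) [ 0.684 -0.278]
(200, 205) [ 0.269 -0.225]
cam in tool [ 0.07881503 -0.00106718 -0.14170424] cam axis in tool [-3.05530505e-01  6.45387053e-04  9.52182070e-01]
[[-0.931 -0.365 -0.001]
 [-0.365  0.931  0.001]
 [ 0.     0.002 -1.   ]]
to centre [-491.84914208  463.3814358    31.07255367]
```

Request:
carry_out(increments=[{"offset": [-15, 12, 0], "dr": [0, 0, 0], "hand": 0}, {"offset": [-42, 35, 0], "dr": [0, 0, 0], "hand": 0}, {"offset": [-70, 59, 0], "dr": [0, 0, 0], "hand": 0}, {"offset": [-98, 82, 0], "dr": [0, 0, 0], "hand": 0}, {"offset": [-126, 106, 0], "dr": [0, 0, 0], "hand": 0}, {"offset": [-154, 129, 0], "dr": [0, 0, 0], "hand": 0}, {"offset": [-182, 153, 0], "dr": [0, 0, 0], "hand": 0}, {"offset": [-210, 176, 0], "dr": [0, 0, 0], "hand": 0}, {"offset": [-238, 200, 0], "dr": [0, 0, 0], "hand": 0}, {"offset": [-266, 223, 0], "dr": [0, 0, 0], "hand": 0}, {"offset": [-294, 247, 0], "dr": [0, 0, 0], "hand": 0}, {"offset": [-322, 270, 0], "dr": [0, 0, 0], "hand": 0}])

```text
time_s: 1.1
position: [0.4479, -0.2576, 0.2312]
eef_rot: [0.584, -3.087, -0.0]
wrist_force: [1.5, -0.9, 0.5]
opening: -0.0
gripper_force: 0.0
```

Request:
carry_out(increments=[{"offset": [-28, 23, 3], "dr": [0, 0, 0], "hand": 0}, {"offset": [-56, 46, 6], "dr": [0, 0, 0], "hand": 0}, {"offset": [-84, 69, 10], "dr": [0, 0, 0], "hand": 0}, {"offset": [-112, 92, 14], "dr": [0, 0, 0], "hand": 0}, {"offset": [-140, 117, 18], "dr": [0, 0, 0], "hand": 0}, {"offset": [-168, 141, 22], "dr": [0, 0, 0], "hand": 0}, {"offset": [-196, 164, 26], "dr": [0, 0, 0], "hand": 0}, {"offset": [-218, 182, 30], "dr": [0, 0, 0], "hand": 0}, {"offset": [-230, 193, 31], "dr": [0, 0, 0], "hand": 0}, {"offset": [-230, 193, 31], "dr": [0, 0, 0], "hand": 0}, {"offset": [-230, 193, 31], "dr": [0, 0, 0], "hand": 0}])

```text
time_s: 2.02
position: [0.591, 0.0047, 0.1996]
eef_rot: [0.586, -3.085, 0.0]
wrist_force: [-1.0, -0.9, -0.4]
opening: -0.0003
gripper_force: 0.0
```

```bash
python3 - <<'E'
from station import optics,arm
from h import *
s=arm.read_state();p=optics.camera_params("wrist");im=optics.capture("wrist");cv2.imwrite("pics/w1.png",im)
print(s['time_s'],s['position'],s['eef_rot'],s['opening'],s['wrist_force'],s['qvel'].max() if hasattr(s['qvel'],'max') else s['qvel'])
for w,z in(('y',.048),('r',.044)):
    for c,a in blobs(im,(0,0,640,480),w,80): print(w,np.round(c,1),a,np.round(ray(p,c,z),4))
E
```

```text
2.0167 [0.59104099 0.00474171 0.19963754] [ 5.85523587e-01 -3.08503054e+00  1.58362633e-04] -0.00033449030272984006 [-0.98686988 -0.94922251 -0.35477967] 0.004422960898939121
r [318.8 151.7] 605 [ 0.5332 -0.0197]
r [100.  370.4] 393 [ 0.8153 -0.1475]
```

View pics/w1.png

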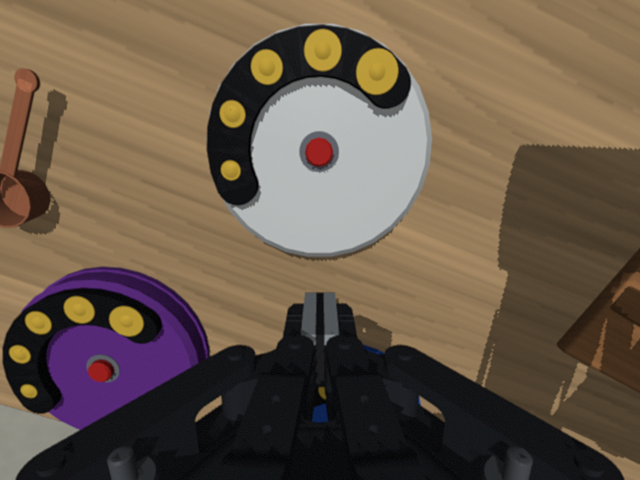

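The wrist view shows the whole white dimmer: key at (319,152), dots 1–5 at about (231,170), (232,114), (266,66), (322,50) and (377,71). I'll take exact centroids with a looser saturation threshold and fit the circle.

```bash
cat > plan.py <<'E'
from station import optics,arm
from h import *
from scipy.optimize import least_squares
from scipy.spatial.transform import Rotation as Ro
im=cv2.imread("pics/w1.png");p=optics.camera_params("wrist");s=arm.read_state()
h=cv2.cvtColor(im,cv2.COLOR_BGR2HSV);pts=[]
for u,v in((231,170),(232,114),(266,66),(322,50),(377,71)):
    m=((h[...,0]>18)&(h[...,0]<34)&(h[...,1]>130)&(h[...,2]>80)).astype(np.uint8)
    n,l,st,c=cv2.connectedComponentsWithStats(m);i=l[v+5,u+5] or l[v,u];pts.append(ray(p,c[i],.048));print(c[i].round(1),st[i,4],pts[-1].round(4))
pts=np.array(pts);k=np.arange(5)*.6
f=lambda x:(x[:2]+.075*np.c_[np.cos(x[2]-k),np.sin(x[2]-k)]-pts).ravel()
r=least_squares(f,[.535,-.017,np.radians(-60)]);x=r.x;print("fit",x,"res mm",(r.fun*1000).round(1))
R=Ro.from_rotvec(s['eef_rot']).as_matrix()
for j in np.arange(-.2,4.3,.2):
    w=np.r_[x[:2]+.075*np.array([np.cos(x[2]-.6*j),np.sin(x[2]-.6*j)]),s['position'][2]]
    print(round(j,2),w[:2].round(4),"tool mm",(R.T@(w-s['position'])*1000).round(1))
E
python3 plan.py
```

```text
[230.3 169.9] 332 [ 0.5735 -0.0835]
[232.  113.4] 580 [ 0.5308 -0.0952]
[266.4  66.5] 918 [ 0.4889 -0.0807]
[322.4  49.6] 1284 [ 0.4625 -0.0452]
[376.8  70.9] 1588 [ 0.4608 -0.0011]
fit [ 0.53319895 -0.02027467 -1.00260588] res mm [ 0.1 -0.   0.1 -0.1 -0.  -0.1 -0.1 -0.  -0.1  0.2]
-0.2 [ 0.5808 -0.0782] tool mm [ 39.3 -72.9   0. ]
0.0 [ 0.5736 -0.0835] tool mm [ 48.  -75.1   0. ]
0.2 [ 0.5657 -0.0879] tool mm [ 57.  -76.3   0. ]
0.4 [ 0.5574 -0.0913] tool mm [ 65.9 -76.5   0.1]
0.6 [ 0.5487 -0.0937] tool mm [ 74.9 -75.5   0.1]
0.8 [ 0.5398 -0.095 ] tool mm [ 83.7 -73.5   0.1]
1.0 [ 0.5308 -0.0952] tool mm [ 92.1 -70.4   0.1]
1.2 [ 0.5219 -0.0944] tool mm [ 1.002e+02 -6.640e+01  1.000e-01]
1.4 [ 0.5131 -0.0925] tool mm [ 1.076e+02 -6.140e+01  1.000e-01]
1.6 [ 0.5046 -0.0896] tool mm [ 1.145e+02 -5.560e+01  1.000e-01]
1.8 [ 0.4965 -0.0857] tool mm [ 1.206e+02 -4.900e+01  1.000e-01]
2.0 [ 0.4889 -0.0808] tool mm [ 1.259e+02 -4.170e+01  1.000e-01]
2.2 [ 0.482  -0.0751] tool mm [ 1.302e+02 -3.380e+01  1.000e-01]
2.4 [ 0.4758 -0.0685] tool mm [ 1.336e+02 -2.550e+01  1.000e-01]
2.6 [ 0.4704 -0.0613] tool mm [ 1.359e+02 -1.680e+01  1.000e-01]
2.8 [ 0.466  -0.0535] tool mm [ 1.372e+02 -7.900e+00  1.000e-01]
3.0 [ 0.4625 -0.0452] tool mm [1.375e+02 1.100e+00 1.000e-01]
3.2 [ 0.46   -0.0366] tool mm [1.366e+02 1.000e+01 1.000e-01]
3.4 [ 0.4586 -0.0277] tool mm [1.347e+02 1.880e+01 1.000e-01]
3.6 [ 0.4582 -0.0187] tool mm [1.317e+02 2.730e+01 1.000e-01]
3.8 [ 0.4589 -0.0097] tool mm [1.278e+02 3.540e+01 1.000e-01]
4.0 [ 0.4607 -0.0009] tool mm [1.229e+02 4.300e+01 1.000e-01]
4.2 [0.4636 0.0076] tool mm [1.171e+02 4.990e+01 1.000e-01]
```

Request:
carry_out(increments=[{"offset": [12, -18, 10], "dr": [0, 0, 0], "hand": 0}, {"offset": [27, -42, 30], "dr": [0, 0, 0], "hand": 0}, {"offset": [40, -64, 55], "dr": [0, 0, 0], "hand": 0}, {"offset": [47, -74, 85], "dr": [0, 0, 0], "hand": 0}, {"offset": [47, -74, 112], "dr": [0, 0, 0], "hand": 0}, {"offset": [47, -74, 132], "dr": [0, 0, 0], "hand": 0}, {"offset": [47, -74, 140], "dr": [0, 0, 0], "hand": 0}, {"offset": [47, -74, 140], "dr": [0, 0, 0], "hand": 0}, {"offset": [47, -74, 140], "dr": [0, 0, 0], "hand": 0}, {"offset": [47, -74, 140], "dr": [0, 0, 0], "hand": 0}])

```text
time_s: 2.9
position: [0.5755, -0.0819, 0.062]
eef_rot: [-0.584, 3.085, -0.001]
wrist_force: [-1.1, 0.1, -0.4]
opening: -0.0002
gripper_force: 0.0
```

```bash
python3 - <<'E'
from station import optics,arm
from h import *
s=arm.read_state();print(s['time_s'],s['position'],s['eef_rot'],s['wrist_force'])
im=optics.capture("wrist");a=optics.capture("side");b=optics.capture("scene")
cv2.imwrite("pics/w2.png",np.hstack([cv2.resize(im,(400,300)),cv2.resize(a[195:285,280:400],(400,300))]))
E
```

```text
2.9 [ 0.5755452  -0.08194991  0.06195467] [-5.83521959e-01  3.08451047e+00 -5.25167568e-04] [-1.05698104  0.11047759 -0.37582352]
```

View pics/w2.png

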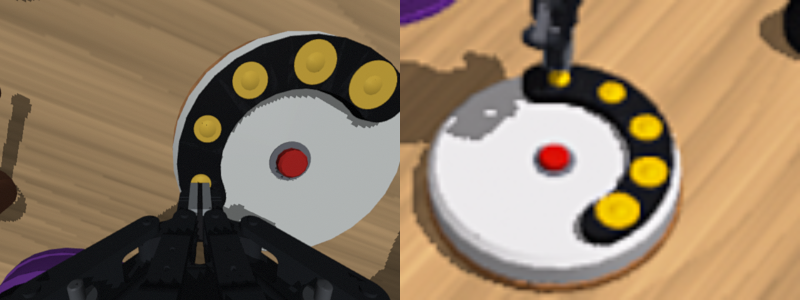

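The fingertips stand right over dot 1, and the rest is clear. I'll descend in small steps, watching the force.

Request:
carry_out(increments=[{"offset": [0, 0, 3], "dr": [0, 0, 0], "hand": 0}, {"offset": [0, 0, 6], "dr": [0, 0, 0], "hand": 0}, {"offset": [0, 0, 8], "dr": [0, 0, 0], "hand": 0}, {"offset": [0, 0, 8], "dr": [0, 0, 0], "hand": 0}, {"offset": [0, 0, 8], "dr": [0, 0, 0], "hand": 0}, {"offset": [0, 0, 8], "dr": [0, 0, 0], "hand": 0}])

```text
time_s: 3.55
position: [0.5745, -0.0818, 0.0522]
eef_rot: [0.584, -3.087, 0.0]
wrist_force: [-0.7, -0.2, 1.1]
opening: -0.0005
gripper_force: 0.0
```

Request:
carry_out(increments=[{"offset": [0, 0, 1], "dr": [0, 0, 0], "hand": 0}, {"offset": [0, 0, 2], "dr": [0, 0, 0], "hand": 0}, {"offset": [0, 0, 3], "dr": [0, 0, 0], "hand": 0}, {"offset": [0, 0, 3], "dr": [0, 0, 0], "hand": 0}, {"offset": [0, 0, 3], "dr": [0, 0, 0], "hand": 0}])

```text
time_s: 3.97
position: [0.5745, -0.0818, 0.0493]
eef_rot: [0.584, -3.087, -0.0]
wrist_force: [0.1, 0.4, -0.3]
opening: -0.0001
gripper_force: 0.2
```

Request:
carry_out(increments=[{"offset": [0, 0, 1], "dr": [0, 0, 0], "hand": 0}, {"offset": [0, 0, 2], "dr": [0, 0, 0], "hand": 0}, {"offset": [0, 0, 2], "dr": [0, 0, 0], "hand": 0}, {"offset": [0, 0, 2], "dr": [0, 0, 0], "hand": 0}])

```text
time_s: 4.3
position: [0.5746, -0.0818, 0.0473]
eef_rot: [-0.584, 3.087, -0.0]
wrist_force: [0.2, 0.4, 1.5]
opening: 0.0001
gripper_force: 0.5
```

Request:
carry_out(increments=[{"offset": [0, 0, 1], "dr": [0, 0, 0], "hand": 0}, {"offset": [0, 0, 2], "dr": [0, 0, 0], "hand": 0}, {"offset": [0, 0, 3], "dr": [0, 0, 0], "hand": 0}, {"offset": [0, 0, 3.5], "dr": [0, 0, 0], "hand": 0}, {"offset": [0, 0, 3.5], "dr": [0, 0, 0], "hand": 0}])

```text
time_s: 4.72
position: [0.5746, -0.0818, 0.0438]
eef_rot: [-0.584, 3.087, -0.0]
wrist_force: [-0.0, -0.0, 2.7]
opening: 0.0
gripper_force: 1.2
```

Request:
carry_out(increments=[{"offset": [0, 0, 0], "dr": [0, 0, 0], "hand": 0}])

```text
time_s: 4.8
position: [0.5746, -0.0818, 0.0439]
eef_rot: [-0.584, 3.087, -0.0]
wrist_force: [0.2, -0.1, 2.8]
opening: -0.0003
gripper_force: 1.2
```

Request:
carry_out(increments=[{"offset": [0, 0, 0], "dr": [0, 0, 0], "hand": 0}])

```text
time_s: 4.88
position: [0.5746, -0.0818, 0.0439]
eef_rot: [-0.584, 3.087, -0.0]
wrist_force: [0.3, 1.2, 3.1]
opening: -0.0
gripper_force: 1.2
```

Request:
carry_out(increments=[{"offset": [0, 0, 0], "dr": [0, 0, 0], "hand": 0}])

```text
time_s: 4.97
position: [0.5746, -0.0818, 0.0439]
eef_rot: [-0.584, 3.087, -0.0]
wrist_force: [-0.7, -0.2, 2.6]
opening: 0.0001
gripper_force: 1.2
```

```bash
python3 - <<'E'
from station import optics,arm
from h import *
F=[];P=[]
for i in range(8):
  optics.capture("side"); s=arm.read_state();F.append(s['wrist_force']);P.append(s['position'])
print(s['time_s'],np.mean(F,0),np.std(F,0),np.mean(P,0),s['eef_rot'])
E
sed -i 's/^R=Ro.*/R=Ro.from_rotvec(s["eef_rot"]).as_matrix();x[:2]+=[.0006,.0012]/;s/^im=cv2.*/im=cv2.imread("pics\/w1.png");s=arm.read_state()/' plan.py
python3 - <<'E'
# path in tool mm relative to now, from the fitted circle
import numpy as np
from station import arm
from scipy.spatial.transform import Rotation as Ro
s=arm.read_state();R=Ro.from_rotvec(s['eef_rot']).as_matrix()
c=np.array([.5338,-.0191]);a=-1.0026
P=lambda j:np.r_[c+.075*np.array([np.cos(a-.6*j),np.sin(a-.6*j)]),0]
for j in np.arange(0,4.01,1/9): print(round(j,2),(R.T@(P(j)-P(0))*1000).round(1)[:2])
E
```

```text
5.3667 [-0.1015173   0.43992703  2.65807698] [0.51765211 0.21698222 0.66895486] [ 0.57459523 -0.08184349  0.0438573 ] [-5.83788117e-01  3.08679312e+00 -2.34549090e-05]
0.0 [0. 0.]
0.11 [ 4.9 -0.8]
0.22 [ 9.9 -1.3]
0.33 [14.9 -1.4]
0.44 [19.9 -1.2]
0.56 [24.9 -0.7]
0.67 [29.8  0.2]
0.78 [34.7  1.4]
0.89 [39.4  2.9]
1.0 [44.1  4.7]
1.11 [48.6  6.8]
1.22 [53.   9.2]
1.33 [57.2 11.9]
1.44 [61.2 14.9]
1.56 [65.  18.2]
1.67 [68.6 21.6]
1.78 [71.9 25.4]
1.89 [75.  29.3]
2.0 [77.8 33.4]
2.11 [80.4 37.7]
2.22 [82.6 42.2]
2.33 [84.5 46.8]
2.44 [86.2 51.5]
2.56 [87.5 56.4]
2.67 [88.5 61.3]
2.78 [89.1 66.2]
2.89 [89.4 71.2]
3.0 [89.4 76.2]
3.11 [89.1 81.2]
3.22 [88.4 86.1]
3.33 [87.4 91. ]
3.44 [86.1 95.9]
3.56 [ 84.5 100.6]
3.67 [ 82.5 105.2]
3.78 [ 80.3 109.6]
3.89 [ 77.7 113.9]
4.0 [ 74.9 118.1]
```

Request:
carry_out(increments=[{"offset": [3.7, -0.6, 0], "dr": [0, 0, 0], "hand": 0}, {"offset": [7.4, -1.1, 0], "dr": [0, 0, 0], "hand": 0}, {"offset": [11.1, -1.3, 0], "dr": [0, 0, 0], "hand": 0}, {"offset": [14.9, -1.4, 0], "dr": [0, 0, 0], "hand": 0}, {"offset": [18.7, -1.3, 0], "dr": [0, 0, 0], "hand": 0}, {"offset": [22.4, -1.0, 0], "dr": [0, 0, 0], "hand": 0}])

```text
time_s: 5.87
position: [0.5537, -0.0911, 0.0439]
eef_rot: [-0.584, 3.087, -0.0]
wrist_force: [1.2, 0.7, 1.5]
opening: 0.0
gripper_force: 1.0
```

Request:
carry_out(increments=[{"offset": [3.7, 0.5, 0], "dr": [0, 0, 0], "hand": 0}, {"offset": [7.4, 1.2, 0], "dr": [0, 0, 0], "hand": 0}, {"offset": [11.1, 2.1, 0], "dr": [0, 0, 0], "hand": 0}, {"offset": [14.6, 3.1, 0], "dr": [0, 0, 0], "hand": 0}, {"offset": [18.2, 4.3, 0], "dr": [0, 0, 0], "hand": 0}, {"offset": [21.7, 5.7, 0], "dr": [0, 0, 0], "hand": 0}, {"offset": [21.7, 5.7, 0], "dr": [0, 0, 0], "hand": 0}])

```text
time_s: 6.45
position: [0.5307, -0.0936, 0.0437]
eef_rot: [0.583, -3.086, -0.0]
wrist_force: [-0.7, 0.6, 3.4]
opening: -0.0002
gripper_force: 1.2
```

Request:
carry_out(increments=[{"offset": [3.4, 1.6, 0], "dr": [0, 0, 0], "hand": 0}, {"offset": [6.7, 3.3, 0], "dr": [0, 0, 0], "hand": 0}, {"offset": [10, 5.2, 0], "dr": [0, 0, 0], "hand": 0}, {"offset": [13.1, 7.2, 0], "dr": [0, 0, 0], "hand": 0}, {"offset": [16.1, 9.4, 0], "dr": [0, 0, 0], "hand": 0}, {"offset": [19, 11.8, 0], "dr": [0, 0, 0], "hand": 0}, {"offset": [21.8, 14.3, 0], "dr": [0, 0, 0], "hand": 0}, {"offset": [24.5, 16.9, 0], "dr": [0, 0, 0], "hand": 0}, {"offset": [27, 19.7, 0], "dr": [0, 0, 0], "hand": 0}, {"offset": [29.4, 22.6, 0], "dr": [0, 0, 0], "hand": 0}, {"offset": [31.6, 25.6, 0], "dr": [0, 0, 0], "hand": 0}, {"offset": [33.7, 28.7, 0], "dr": [0, 0, 0], "hand": 0}])

```text
time_s: 7.45
position: [0.4895, -0.079, 0.0438]
eef_rot: [0.584, -3.087, -0.0]
wrist_force: [0.6, -1.4, 2.6]
opening: -0.0
gripper_force: 1.2
```

Request:
carry_out(increments=[{"offset": [0, 0, 0], "dr": [0, 0, 0], "hand": 0}])

```text
time_s: 7.53
position: [0.4891, -0.0788, 0.0438]
eef_rot: [0.584, -3.086, -0.0]
wrist_force: [-0.5, 0.2, 2.5]
opening: -0.0001
gripper_force: 1.3
```

Request:
carry_out(increments=[{"offset": [2, 3.2, 0], "dr": [0, 0, 0], "hand": 0}, {"offset": [3.7, 6.5, 0], "dr": [0, 0, 0], "hand": 0}, {"offset": [5.3, 9.9, 0], "dr": [0, 0, 0], "hand": 0}, {"offset": [6.7, 13.4, 0], "dr": [0, 0, 0], "hand": 0}, {"offset": [8, 16.9, 0], "dr": [0, 0, 0], "hand": 0}, {"offset": [9.1, 20.6, 0], "dr": [0, 0, 0], "hand": 0}, {"offset": [10, 24.2, 0], "dr": [0, 0, 0], "hand": 0}, {"offset": [10.7, 27.9, 0], "dr": [0, 0, 0], "hand": 0}, {"offset": [11.2, 31.6, 0], "dr": [0, 0, 0], "hand": 0}, {"offset": [11.5, 35.3, 0], "dr": [0, 0, 0], "hand": 0}, {"offset": [11.6, 39.1, 0], "dr": [0, 0, 0], "hand": 0}, {"offset": [11.6, 42.8, 0], "dr": [0, 0, 0], "hand": 0}])

```text
time_s: 8.53
position: [0.4633, -0.0432, 0.0438]
eef_rot: [0.584, -3.087, -0.0]
wrist_force: [0.6, -0.8, 2.3]
opening: -0.0001
gripper_force: 1.3
```

Request:
carry_out(increments=[{"offset": [0, 0, 0], "dr": [0, 0, 0], "hand": 0}])

```text
time_s: 8.62
position: [0.4632, -0.0429, 0.0438]
eef_rot: [0.584, -3.087, -0.0]
wrist_force: [-0.6, 1.6, 2.3]
opening: 0.0003
gripper_force: 1.2
```

Request:
carry_out(increments=[{"offset": [-0.2, 3.7, 0], "dr": [0, 0, 0], "hand": 0}, {"offset": [-0.6, 7.4, 0], "dr": [0, 0, 0], "hand": 0}, {"offset": [-1.2, 11.1, 0], "dr": [0, 0, 0], "hand": 0}, {"offset": [-2, 14.8, 0], "dr": [0, 0, 0], "hand": 0}, {"offset": [-3, 18.5, 0], "dr": [0, 0, 0], "hand": 0}, {"offset": [-4.1, 22.1, 0], "dr": [0, 0, 0], "hand": 0}, {"offset": [-5.4, 25.6, 0], "dr": [0, 0, 0], "hand": 0}, {"offset": [-6.9, 29, 0], "dr": [0, 0, 0], "hand": 0}, {"offset": [-8.5, 32.3, 0], "dr": [0, 0, 0], "hand": 0}, {"offset": [-10.4, 35.6, 0], "dr": [0, 0, 0], "hand": 0}, {"offset": [-12.4, 38.8, 0], "dr": [0, 0, 0], "hand": 0}, {"offset": [-14.5, 41.9, 0], "dr": [0, 0, 0], "hand": 0}])

```text
time_s: 9.62
position: [0.4617, 0.0011, 0.0438]
eef_rot: [0.584, -3.087, -0.0]
wrist_force: [-0.7, -0.8, 2.5]
opening: -0.0001
gripper_force: 1.3
```

Request:
carry_out(increments=[{"offset": [0, 0, 0], "dr": [0, 0, 0], "hand": 0}, {"offset": [0, 0, 0], "dr": [0, 0, 0], "hand": 0}, {"offset": [0, 0, 0], "dr": [0, 0, 0], "hand": 0}])

```text
time_s: 9.87
position: [0.462, 0.0012, 0.0439]
eef_rot: [-0.584, 3.086, 0.001]
wrist_force: [0.2, 1.5, 2.4]
opening: 0.0002
gripper_force: 1.2
```

Request:
carry_out(increments=[{"offset": [0, 0, -3], "dr": [0, 0, 0], "hand": 0}, {"offset": [0, 0, -8], "dr": [0, 0, 0], "hand": 0}, {"offset": [0, 0, -20], "dr": [0, 0, 0], "hand": 0}, {"offset": [0, 0, -40], "dr": [0, 0, 0], "hand": 0}, {"offset": [0, 0, -65], "dr": [0, 0, 0], "hand": 0}, {"offset": [0, 0, -90], "dr": [0, 0, 0], "hand": 0}, {"offset": [0, 0, -110], "dr": [0, 0, 0], "hand": 0}, {"offset": [0, 0, -120], "dr": [0, 0, 0], "hand": 0}, {"offset": [0, 0, -120], "dr": [0, 0, 0], "hand": 0}, {"offset": [0, 0, -120], "dr": [0, 0, 0], "hand": 0}, {"offset": [0, 0, -120], "dr": [0, 0, 0], "hand": 0}])

```text
time_s: 10.78
position: [0.461, 0.0005, 0.1632]
eef_rot: [0.583, -3.086, -0.0]
wrist_force: [0.2, 0.4, -0.5]
opening: 0.0001
gripper_force: 0.0
```

```bash
python3 - <<'E'
from station import optics,arm
import cv2
cv2.imwrite("pics/end.png",optics.capture("side"));s=arm.read_state();print(s['time_s'],s['wrist_force'],s['position'])
E
```

```text
10.8333 [ 0.31342821 -0.77796503 -0.35331527] [4.60918239e-01 4.51923048e-04 1.62936071e-01]
```

View pics/end.png

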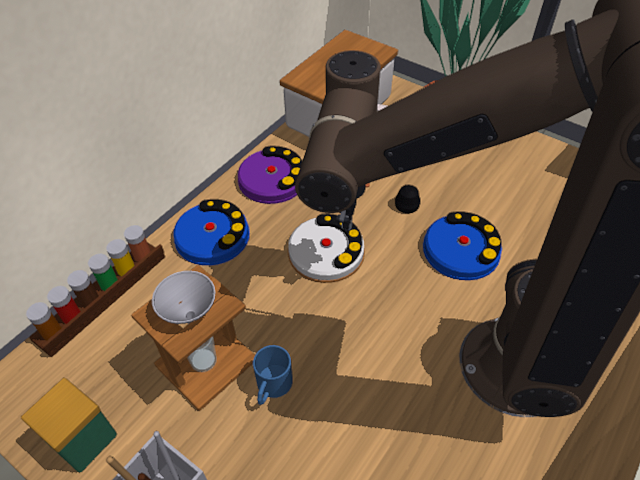

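The hand is well clear of the dimmer at (325,245). The other things in this view stand where they were; the pot is hidden behind the arm.

```bash
python3 -c "
from station import job
print(job.finish_job())"
```

```text
the job is handed in; nothing more can be done
None
```

I traced the white dimmer's strip from dot 1 to dot 5 at about 2.5–3 N, an estimated 3–4 mm down and short of the 10 mm stop. I then lifted the hand 120 mm clear and handed the job in at about 11 s. The strip's spring-back was not measured, and no verdict came back.

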